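# Hold the reference cell in the photometer beam

## Task

Lift the square-sided glass reference cell up and off the drying rack, gripping it only by its two frosted side faces and never touching its two clear windows. Carry it to the bench photometer and finish while still holding it there, upright and off the instrument, about midway between the two lenses, with the light beam passing through the middle of the glass and straight through both clear windows. Do not disturb the round tube cell or the other things on the bench.

Things in the scene. Friction and masses are not known exactly. Their poses are not given: they have to be found in the camera images.
- cell_center (a point): Centre of the glass (half-way up) of the square-sided cell hanging on the rack. Glass 40 along own x, 24 along own y, 60 high, own z up. Faces along own +y and -y are frosted white (24 apart): grip here. Faces along own +x and -x are the clear windows. Underside 36 below this point, top 40 above. 0.1 to 0.2 kg. Sizes in mm.
- cell: The same cell; origin at the centre of its underside, same axes. Grey plastic foot (6 high) below the glass and cap (10 high) above it, both 44 (x) x 20 (y). Sizes in mm.
- cell_lug (a point): End of the cell's grey hanging lug, which sticks out of the cap at own -x to 32 from the centre line, 16 wide. Its lip hangs 14 down behind the rack's plate, so the cell is free after a straight lift of 14 or more. Sizes in mm.
- tube_center (a point): Centre of the glass of the round tube cell hanging on the same rack, 100 or more to one side: glass cylinder 26 in diameter, 60 high, with a round foot and cap 44 in diameter and the same lug. To be left hanging. Sizes in mm.
- rack: Fixed drying rack: white base 100 (x) x 220 (y) x 12 high; on it an upright dark steel plate 4 thick (x), 200 long (y), top edge 125 above the bench. Origin on the bench under the plate's middle. The cells hang square on the plate's own +x side, lugs over the top edge, undersides 55 above the bench. Sizes in mm.
- beam_mid (a point): Middle of the light beam of the fixed photometer, 100 above the bench. The beam is level, 8 across, and runs along own y between two facing lenses 110 apart; own z is up. Sizes in mm.
- photometer: The photometer; origin on the bench under the middle of the beam, same axes. Lens barrels (36 in diameter) end 55 from the middle; behind them white housings 80 (x) x 70 (y), tops 130 above the bench, begin 63 from the middle. Base plate 110 (x) x 270 (y), 15 high. Sizes in mm.
- core_a: Asphalt core, disc 100 in diameter, 40 high, lying flat; origin at the centre of its underside. Bystander. Sizes in mm.
- core_b: Asphalt core, disc 75 in diameter, 35 high, lying flat; origin at the centre of its underside. Bystander. Sizes in mm.
- caliper: Steel caliper lying flat, 200 long along own x, 45 wide, 12 high; origin under its middle. Bystander. Sizes in mm.
There are look-alikes about, which are no part of the job. Leave any brown or purple look-alike of the cell alone.

How it is judged:
By the outcome, as a careful person would: the job done as asked, in the order asked, and still so for the second after the job is handed in, while the arm keeps its last pose, push and grip.
It also fails if it takes over 38 s, if anything falls off the work surface, if the arm or the gripper's body presses on something with over 40 N, if the wrist force passes 120 N, or if a joint passes its speed limit or range.

## Robot

A 6-joint arm with a two-finger parallel gripper is mounted at the origin on the work surface. World frame = base frame: x ahead of the robot, y to its left, z up, the work surface at z = 0. Lengths are in m, angles in degrees, forces in N, time in s.
With the tool pointing down it reaches from about 0.3 to 0.75 m from the base axis. Payload 8.5 kg.
Tool frame: the origin (TCP) lies at the very end of the fingers, on their centre line; the grasp point (between the pads) lies 19 mm behind it (env.pinch_z is the distance from the TCP to the grasp point, in m); z points along the fingers, y is the line along which they close (so a half turn about z gives the same grasp; the last joint's range is limited). The gripper opens to 85 mm and grips with 20 to 120 N. Pads are 22 mm wide; open, the fingers measure 114 mm over their backs; the gripper's body (76 mm by 85 mm) begins 54 mm behind the grasp point. The pads swing forward as they close: fully open they stand 13 mm farther back than shut.
Start: joints at [-80.289, 21.807, 74.336, -0, 83.858, -12.336], TCP at [0.206, -0.51, 0.231] pointing down, gripper open.
Joint ranges: [-178.18, 178.18], [-50.72, 133.34], [12.68, 142.11], [-81.47, 261.47], [9.98, 163.14], [-165.26, 165.26]. Speed limits (degrees/s): [136.94, 136.94, 180, 180, 180, 180].

## Interface

Orientations are given as a 3x3 rotation matrix whose columns are the frame's x, y, z axes.
In Python, from rig import env, viewer gives the robot as it stands.
- The arm moves only by the tool drive_tool, never from a script. Its argument "series" is a list of rows, each a list of 3 entries, a list of its own where there are three numbers: the shift along the tool's x, y, z in m, then the turn about the tool's z in degrees, then the finger opening in m, from 0 to 0.0854. A call has 1 to 20 rows; each row is the pose to reach, as a shift and turn from the pose commanded when the call began, along the tool's axes at that moment; what a row does not reach only later rows make up. A row lasts 1/10 s, in which the tool goes at most 50 mm and 8.59 degrees, less where a joint would pass 70% of its speed; a pose out of reach is approached as far as the arm can. A call with a gripper value outside its range is refused whole. The fingers move at their own pace and stop on an object; "newtons" is the grip in N (left out, the last holds). Time passes only in rows, so rows that repeat a pose let the fingers close. It gives the time, the measured TCP pose, the force, the opening and the grip force at its end, in the units of the state.
- env.observe(): the state, without advancing time (a new reading comes with each control period).
- viewer.get_image(name): name is "side" or "top"; returns a dict with "img" (420x560x3 uint8, red, green, blue), "depth" (420x560 float32, m along the optical axis (not along the pixel's ray), 0 where there is no reading), "camera_matrix" (3x3 intrinsics, pixels), "rvec" (rotation vector, rad) and "tvec" (3), from world to camera coordinates, as OpenCV has them. Camera axes: x right, y down, z forward; pixel columns grow to the right and rows downward; lengths in m; the calibration is good to about 2 mm. A picture is of the moment at which its call begins.
- env.close_job(): hands the job in; it is judged then, once.
The state is a dict: "time_s": time; "q": joint angles; "qvel": joint speeds; "joint_efforts": joint torques, N m; "position": TCP position; "tool_rot": TCP orientation; "ft_force": force on the tool from outside, world axes, zero at the start; "wrist_torque": the same for the moment, N m; "grip_width": finger opening in m; "gripper_force": force on a finger pad.
Only numpy, scipy, OpenCV 4.12 (cv2) and the standard library are available. Lean on these libraries where they do the work, as an engineer would, in place of code of your own. Each camera call takes 0.05 s, during which the arm holds its last target. There are 200 camera calls.

## Working session

There is one attempt and no reset: what is moved stays moved. The work goes in short steps, Python scripts to look and compute and a tool call to move; the robot and the scene stay as the last step left them, time stands still between calls to the robot, and variables do not carry over. Pictures are saved under pics/ and viewed, at most 10 in all, crops included, and the job is handed in when it is done.

Besides the shell and the picture viewer there is one more tool, called after "Call:" as a command line: name --argument value ..., lists and objects as JSON in quotes. drive_tool: Moves the arm, as the interface text tells. Its arguments: {"type":"object","properties":{"series":{"type":"array"},"newtons":{"type":"number"}},"required":["series"]}

```bash
mkdir -p pics
cat > h.py <<'E'
import numpy as np, cv2
from rig import env, viewer
def cap(n):
    d=viewer.get_image(n); R=cv2.Rodrigues(np.array(d['rvec'],float))[0]; t=np.array(d['tvec'],float).ravel()
    K=np.array(d['camera_matrix']); Z=d['depth'].astype(float); v,u=np.mgrid[:420,:560]
    P=np.stack([(u-K[0,2])/K[0,0]*Z,(v-K[1,2])/K[1,1]*Z,Z],-1)
    d['W']=(P-t)@R; d['R']=R;d['t']=t;d['K']=K;d['C']=-R.T@t
    return d
def save(d,n): cv2.imwrite('pics/'+n,d['img'][:,:,::-1])
def ray(d,u,v,z):
    r=d['R'].T@np.array([(u-d['K'][0,2])/d['K'][0,0],(v-d['K'][1,2])/d['K'][1,1],1]); 
    return d['C']+r*(z-d['C'][2])/r[2]
def proj(d,p): 
    c=d['R']@np.array(p)+d['t']; c=d['K']@c; return c[:2]/c[2]
E
python3 - <<'E'
from h import *
for n in('side','top'):
    d=cap(n); save(d,n+'1.png'); print(n,d['C'],d['R'][2],d['K'][0,0])
o=env.observe(); print(o['position'],o['tool_rot'],o['grip_width'])
E
```

```text
side [0.15759775 0.6518614  0.65078075] [ 0.46821523 -0.68461437 -0.55863912] 416.7786591892104
top [ 0.56090806 -0.05824789  0.96611144] [ 0.07895441  0.00116418 -0.99687755] 428.347250274407
[ 0.20641438 -0.5095287   0.23076909] [[ 9.26861045e-01  3.75404512e-01 -2.36861547e-04]
 [ 3.75404500e-01 -9.26860214e-01  1.26690456e-03]
 [ 2.56064145e-04 -1.26316338e-03 -9.99999169e-01]] 0.08581643787526817
```

View pics/side1.png

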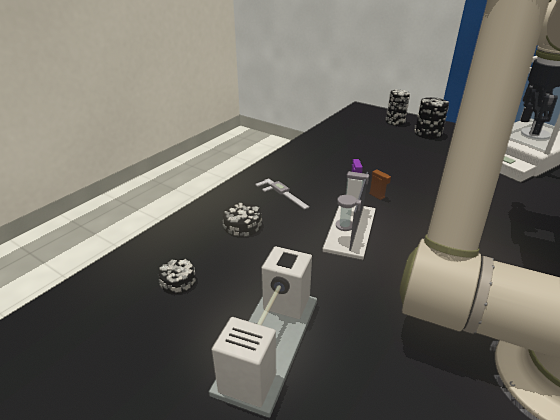

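View pics/top1.png

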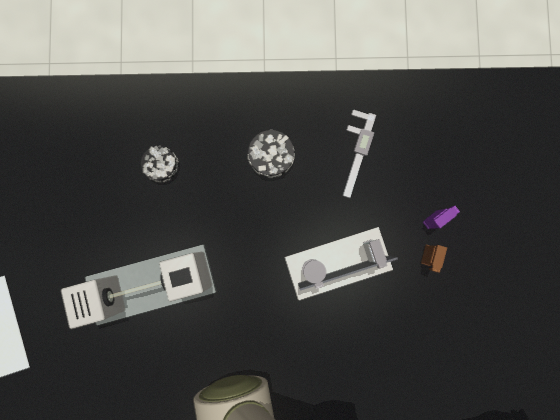

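The side view shows the tube at (347,210), the square cell just beyond it at (357,180), and the purple and brown look-alikes behind at (357,165) and (380,184). The top view shows the rack base with corners (285,257), (381,228), (392,270) and (298,299), the square cell near (375,252), the tube near (314,271), and the photometer beam from (112,296) to (165,284).

Run:
```python
from h import *
d=cap('top'); W=d['W']; hsv=cv2.cvtColor(d['img'],cv2.COLOR_RGB2HSV)
def rect(m,n):
    p=W[m][:,:2].astype(np.float32)*1000
    r=cv2.minAreaRect(p); print(n,len(p),'c',np.round(r[0],1),'size',np.round(r[1],1),'ang',round(r[2],2),'z',np.round(np.median(W[m][:,2])*1000,1)); return r
u,v=np.meshgrid(np.arange(560),np.arange(420))
z=W[:,:,2]
rk=(u>270)&(u<410)&(v>215)&(v<310); ph=(u>50)&(u<225)&(v>235)&(v<335)
rect(rk&(z>.006)&(z<.02),'rack base'); 
for lo,hi in((.118,.122),(.122,.128),(.128,.14)):
    m=rk&(z>lo)&(z<hi); n,l,s,c=cv2.connectedComponentsWithStats(m.astype(np.uint8))
    for i in range(1,n):
        if s[i,4]>25: rect(l==i,f'z{lo} px{np.round(c[i])}')
m=ph&(z>.12)&(z<.14); n,l,s,c=cv2.connectedComponentsWithStats(m.astype(np.uint8))
for i in range(1,n):
    if s[i,4]>100: rect(l==i,f'house px{np.round(c[i])}')
rect(ph&(z>.008)&(z<.022),'phbase')
for n,(a,b,c,e) in {'top':(270,210,130,100)}.items():
    cv2.imwrite('pics/rack_top.png',cv2.resize(d['img'][b:b+e,a:a+c,::-1],None,fx=5,fy=5,interpolation=cv2.INTER_CUBIC))
s=cap('side')
cv2.imwrite('pics/rack_side.png',cv2.resize(s['img'][150:260,310:420,::-1],None,fx=5,fy=5,interpolation=cv2.INTER_CUBIC))
```

```text
rack base 3015 c [ 485.6 -187.1] size [149.8 220.5] ang 16.79 z 11.6
z0.122 px[350. 273.] 131 c [ 496.1 -186.2] size [  6.8 116.3] ang 15.58 z 124.6
z0.122 px[307. 287.] 37 c [ 470.8 -103.7] size [ 4.3 31.9] ang 16.83 z 125.0
z0.128 px[379. 253.] 272 c [ 533.  -242.8] size [53.7 20.4] ang 16.48 z 130.4
z0.128 px[315. 273.] 437 c [ 495.6 -117.4] size [40.8 53.7] ang 88.56 z 130.5
house px[181. 277.] 1507 c [494.2 141.6] size [79.9 70.4] ang 14.63 z 129.8
house px[ 84. 304.] 1571 c [445.6 331.3] size [80.1 71.5] ang 13.93 z 129.7
phbase 2874 c [470.  236.4] size [110.2 270.6] ang 14.35 z 14.7
```

View pics/rack_top.png

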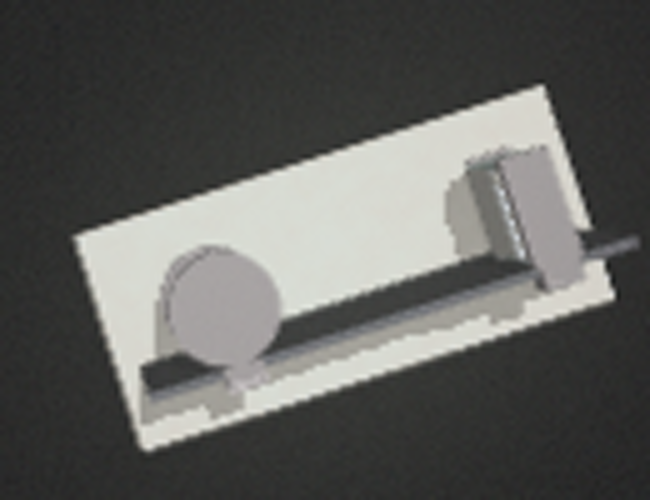

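View pics/rack_side.png

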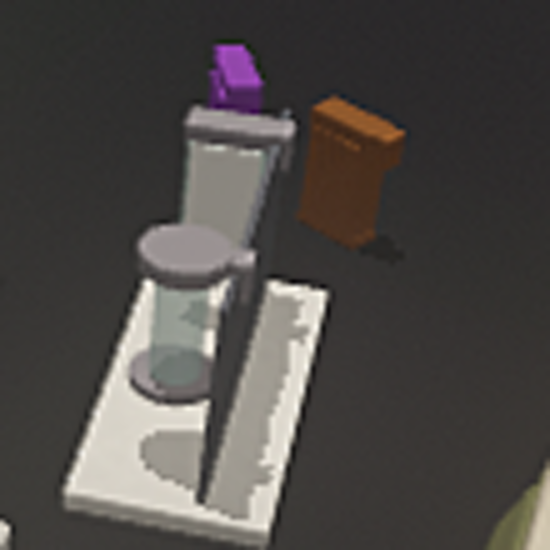

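The cell's measured cap is 53.7 × 20.4 at height 130, as expected, which puts the centre at about (537.8, -241.4) with yaw 16.6°. The photometer's middle is at (470.0, 236.4) with yaw 14.4°, from both the housings and the base. Next I move above the cell.

Call:
drive_tool --series '[[[0.02,-0.006,0],0.5,0.0854],[[0.06,-0.018,0],1,0.0854],[[0.105,-0.032,0],1.5,0.0854],[[0.15,-0.046,0],2,0.0854],[[0.195,-0.06,0],2.5,0.0854],[[0.24,-0.074,0],3,0.0854],[[0.285,-0.087,0],3.5,0.0854],[[0.33,-0.1,0],4,0.0854],[[0.37,-0.112,0],4.7,0.0854],[[0.395,-0.12,0],5.4,0.0854],[[0.408,-0.124,0],5.4,0.0854],[[0.408,-0.124,0],5.4,0.0854],[[0.408,-0.124,0],5.4,0.0854],[[0.408,-0.124,0],5.4,0.0854]]'

```text
time_s: 1.6
position: [0.5372, -0.2428, 0.2314]
tool_rot: [[0.959, 0.285, -0.0], [0.285, -0.959, -0.0], [-0.0, 0.0, -1.0]]
ft_force: [-0.2, -0.6, -0.2]
grip_width: 0.0856
gripper_force: 0.0
```

Run:
```python
from h import *
o=env.observe(); print(o['time_s'],o['position'],o['tool_rot'],o['q'])
s=cap('side')
cv2.imwrite('pics/pre.png',cv2.resize(s['img'][90:270,280:460,::-1],None,fx=3,fy=3,interpolation=cv2.INTER_CUBIC))
# cell cross-check on side view: project the expected points
c=np.array([.5378,-.2414,.131]); a=np.radians(16.6); X=np.array([np.cos(a),np.sin(a),0]);Y=np.array([-np.sin(a),np.cos(a),0])
for sx,sy in((.022,.010),(.022,-.010),(-.032,.008)): print(np.round(proj(s,c+sx*X+sy*Y),1), (proj(s,c+sx*X+sy*Y)-[280,90])*3)
m=(np.abs(s['W'][...,2]-.131)<.003)&(np.linalg.norm(s['W'][...,:2]-c[:2],axis=-1)<.045)
r=cv2.minAreaRect((s['W'][m][:,:2]*1000).astype(np.float32)); print(m.sum(),r)
```

```text
1.6 [ 0.53718226 -0.2427683   0.23139626] [[ 9.58534470e-01  2.84976525e-01 -2.25128587e-04]
 [ 2.84976487e-01 -9.58534489e-01 -1.85932403e-04]
 [-2.68779885e-04  1.14066263e-04 -9.99999957e-01]] [-3.58098144e+01  2.58275075e+01  6.77439860e+01 -1.62178467e-02
  8.64327341e+01  3.76337507e+01]
[346.9 173.7] [200.69211284 251.16891786]
[348.3 170.2] [204.94282439 240.68799037]
[368.  176.6] [263.89439199 259.78681096]
98 ((532.0996704101562, -239.36996459960938), (53.83285140991211, 25.35860824584961), 21.064908981323242)
```

View pics/pre.png

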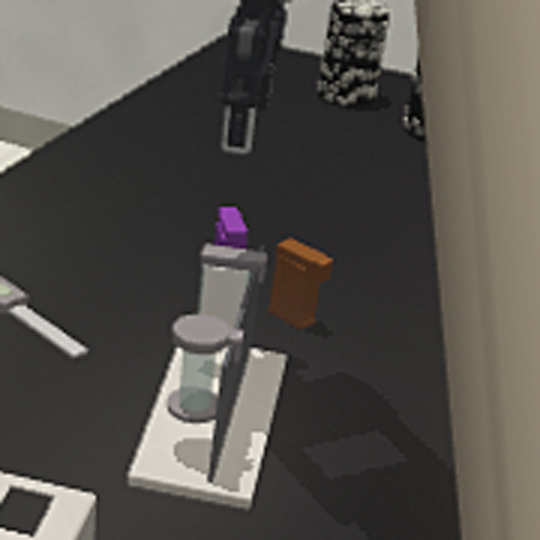

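The view agrees with the expected cap corners, which are near (200,251) and (264,260) in the crop, and the fingers are directly above the cell. Next I descend.

Call:
drive_tool --series '[[[0.0005,-0.0013,0.02],0,0.0854],[[0.0005,-0.0013,0.05],0,0.0854],[[0.0005,-0.0013,0.075],0,0.0854],[[0.0005,-0.0013,0.1],0,0.0854],[[0.0005,-0.0013,0.12],0,0.0854],[[0.0005,-0.0013,0.14],0,0.0854],[[0.0005,-0.0013,0.152],0,0.0854],[[0.0005,-0.0013,0.158],0,0.0854],[[0.0005,-0.0013,0.158],0,0.0854],[[0.0005,-0.0013,0.158],0,0.05],[[0.0005,-0.0013,0.158],0,0.05],[[0.0005,-0.0013,0.158],0,0.05]]' --newtons 35

```text
time_s: 2.85
position: [0.5384, -0.2404, 0.074]
tool_rot: [[0.958, 0.287, 0.001], [0.287, -0.958, -0.001], [0.001, 0.001, -1.0]]
ft_force: [-0.5, 0.3, -0.4]
grip_width: 0.0502
gripper_force: 0.0
```

Run:
```python
from h import *
s=cap('side');t=cap('top')
a=cv2.resize(s['img'][140:260,300:420,::-1],(400,400),interpolation=cv2.INTER_CUBIC)
b=cv2.resize(t['img'][200:320,280:400,::-1],(400,400),interpolation=cv2.INTER_CUBIC)
cv2.imwrite('pics/grip0.png',np.hstack([a,b]))
```

```text
(no output)
```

View pics/grip0.png

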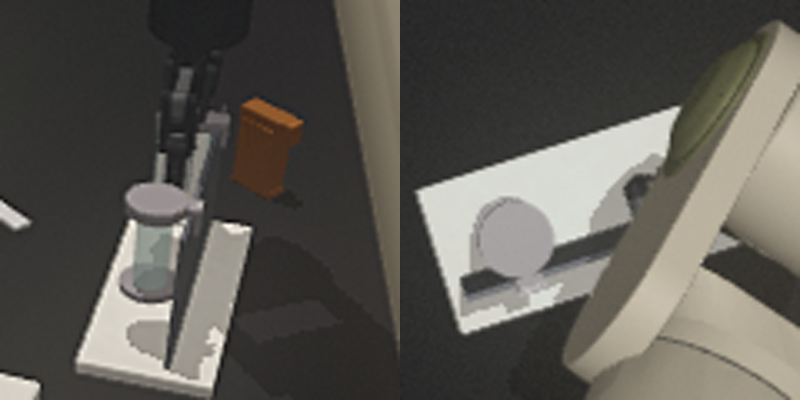

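The near finger stands centred on the frosted face at (178,120), with the glass visible on both sides of it. The tube is undisturbed. Next I close the fingers.

Call:
drive_tool --series '[[[0,0,0],0,0.035],[[0,0,0],0,0.03],[[0,0,0],0,0.026],[[0,0,0],0,0.022],[[0,0,0],0,0.015],[[0,0,0],0,0.015],[[0,0,0],0,0.015],[[0,0,0],0,0.015]]' --newtons 35

```text
time_s: 3.75
position: [0.5382, -0.2403, 0.0734]
tool_rot: [[0.958, 0.287, 0.0], [0.287, -0.958, -0.0], [0.0, 0.0, -1.0]]
ft_force: [0.6, 1.2, 2.0]
grip_width: 0.0238
gripper_force: 35.6
```

Call:
drive_tool --series '[[[0,0,-0.003],0,0.015],[[0,0,-0.007],0,0.015],[[0,0,-0.012],0,0.015],[[0,0,-0.018],0,0.015],[[0,0,-0.025],0,0.015],[[0,0,-0.035],0,0.015],[[0,0,-0.047],0,0.015],[[0,0,-0.06],0,0.015],[[0,0,-0.075],0,0.015],[[0,0,-0.09],0,0.015],[[0,0,-0.105],0,0.015],[[0,0,-0.118],0,0.015],[[0,0,-0.125],0,0.015],[[0,0,-0.13],0,0.015],[[0,0,-0.13],0,0.015],[[0,0,-0.13],0,0.015]]'

```text
time_s: 5.35
position: [0.538, -0.2402, 0.2029]
tool_rot: [[0.958, 0.286, -0.001], [0.286, -0.958, 0.001], [-0.001, -0.001, -1.0]]
ft_force: [0.1, -0.5, -2.0]
grip_width: 0.0236
gripper_force: 35.2
```

Run:
```python
from h import *
s=cap('side')
cv2.imwrite('pics/lift.png',cv2.resize(s['img'][110:250,290:430,::-1],(560,560),interpolation=cv2.INTER_CUBIC))
o=env.observe(); p=np.array(o['position']); R=np.array(o['tool_rot']); print(p,R,o['q'])
print('shift to (.470,.2364) in tool:',R.T@(np.array([.470,.2364,p[2]])-p),'yaw',np.degrees(np.arctan2(R[1,0],R[0,0])))
```

```text
[ 0.53794558 -0.24017587  0.2027255 ] [[ 9.58099395e-01  2.86434121e-01 -1.02141156e-03]
 [ 2.86434869e-01 -9.58099475e-01  6.78928417e-04]
 [-7.84145611e-04 -9.43048791e-04 -9.99999248e-01]] [-3.55628739e+01  2.69656745e+01  7.06496847e+01 -2.41331867e-03
  8.24548716e+01  3.77928236e+01]
shift to (.470,.2364) in tool: [ 7.14093290e-02 -4.76069028e-01  3.92961305e-04] yaw 16.644641978282266
```

View pics/lift.png

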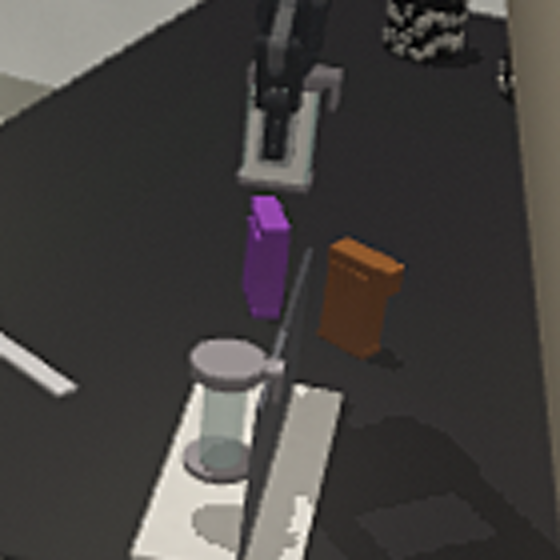

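The cell hangs upright and centred between the pads at (278,130), with the lug clear of the plate. The tube still hangs on the rack. Next I carry the cell across while turning it.

Call:
drive_tool --series '[[[0.001,-0.008,0],-1.5,0.015],[[0.004,-0.024,0],-4,0.015],[[0.008,-0.05,0],-8,0.015],[[0.012,-0.08,0],-13,0.015],[[0.017,-0.11,0],-18.5,0.015],[[0.021,-0.14,0],-24,0.015],[[0.026,-0.17,0],-29.5,0.015],[[0.03,-0.2,0],-35,0.015],[[0.035,-0.23,0],-40.5,0.015],[[0.039,-0.26,0],-46,0.015],[[0.044,-0.29,0],-51.5,0.015],[[0.048,-0.32,0],-57,0.015],[[0.053,-0.35,0],-62.5,0.015],[[0.057,-0.38,0],-68,0.015],[[0.062,-0.41,0],-74,0.015],[[0.065,-0.435,0],-79.5,0.015],[[0.068,-0.455,0],-84,0.015],[[0.07,-0.469,0],-86.8,0.015],[[0.0714,-0.476,0],-87.8,0.015],[[0.0714,-0.476,0],-87.8,0.015]]'

```text
time_s: 7.4
position: [0.4698, 0.2368, 0.2033]
tool_rot: [[-0.251, 0.968, -0.0], [0.968, 0.251, -0.0], [0.0, -0.0, -1.0]]
ft_force: [0.3, -0.5, -1.2]
grip_width: 0.0234
gripper_force: 35.4
```

Run:
```python
from h import *
s=cap('side')
cv2.imwrite('pics/above.png',cv2.resize(s['img'][170:420,160:410,::-1],(560,560),interpolation=cv2.INTER_CUBIC))
o=env.observe(); p=np.array(o['position']); R=np.array(o['tool_rot']); print(p,o['q'],o['grip_width'])
print('shift to goal in tool:',R.T@(np.array([.470,.2364,.0824])-p),'yaw',np.degrees(np.arctan2(R[1,0],R[0,0])))
```

```text
[0.47004969 0.23614265 0.20323822] [ 1.37730012e+01  2.07217897e+01  8.09282849e+01 -1.24317201e-02
  7.83638134e+01 -6.58047553e-01] 0.02329528724321405
shift to goal in tool: [2.86952588e-04 4.56079363e-05 1.20838155e-01] yaw 104.43355914490336
```

View pics/above.png

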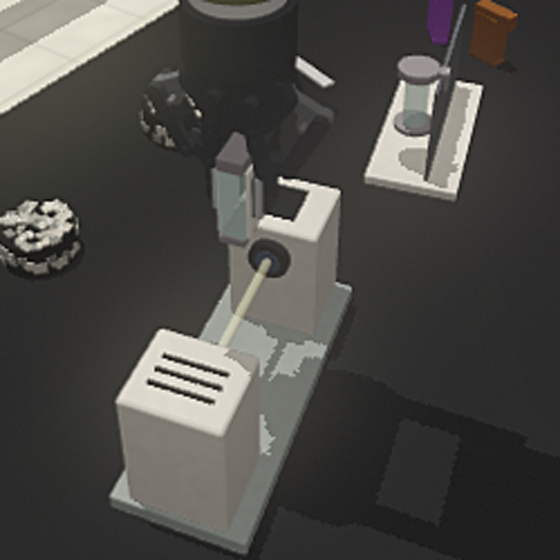

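The cell is above the gap between the lenses, with its clear window at (232,205) facing along the beam. Next I lower it 121 mm.

Call:
drive_tool --series '[[[0,0,0.005],0,0.015],[[0,0,0.015],0,0.015],[[0,0,0.028],0,0.015],[[0,0,0.041],0,0.015],[[0,0,0.054],0,0.015],[[0,0,0.067],0,0.015],[[0,0,0.08],0,0.015],[[0,0,0.092],0,0.015],[[0,0,0.103],0,0.015],[[0,0,0.112],0,0.015],[[0,0,0.118],0,0.015],[[0,0,0.121],0,0.015],[[0,0,0.121],0,0.015],[[0,0,0.121],0,0.015],[[0,0,0.121],0,0.015]]'

```text
time_s: 8.95
position: [0.4704, 0.2363, 0.0827]
tool_rot: [[-0.249, 0.968, 0.001], [0.968, 0.249, 0.0], [0.0, 0.001, -1.0]]
ft_force: [-0.2, -0.5, -2.7]
grip_width: 0.0234
gripper_force: 35.4
```

Run:
```python
from h import *
s=cap('side')
cv2.imwrite('pics/final.png',cv2.resize(s['img'][200:400,190:390,::-1],(600,600),interpolation=cv2.INTER_CUBIC))
o=env.observe(); p=np.array(o['position']); R=np.array(o['tool_rot']); print(p,o['ft_force'],o['grip_width'],'yaw',np.degrees(np.arctan2(R[1,0],R[0,0])))
a=np.radians(104.4); X=np.array([np.cos(a),np.sin(a),0]);Y=np.array([-np.sin(a),np.cos(a),0]); c=np.array([.470,.2364,.1])
for n,q in {'foot +x corners':[(.022,.01,-.036),(.022,-.01,-.036)],'cap top':[(.022,.01,.04),(.022,-.01,.04)],'glass +x centre':[(.02,0,0)]}.items():
    for e in q: print(n,np.round((proj(s,c+e[0]*X+e[1]*Y+[0,0,e[2]])-[190,200])*3))
```

```text
[0.47038959 0.23628887 0.0827166 ] [ 0.15978467 -0.0148877  -0.59012627] 0.023812802750673993 yaw 104.44992178386777
foot +x corners [239. 390.]
foot +x corners [207. 381.]
cap top [237. 299.]
cap top [204. 290.]
glass +x centre [223. 341.]
```

View pics/final.png

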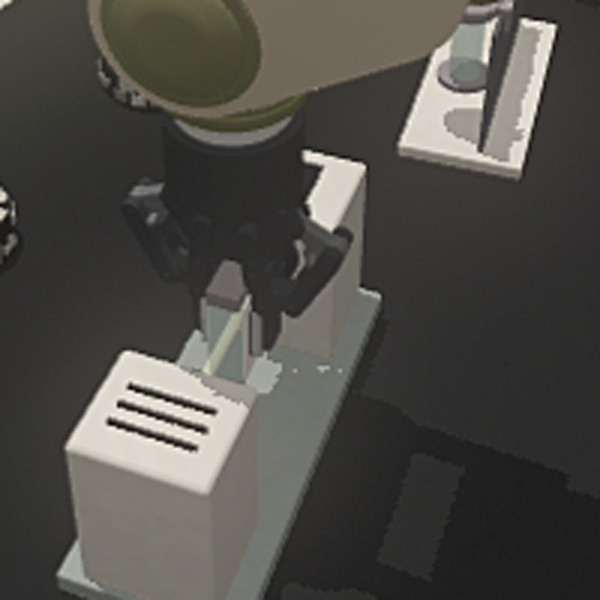

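The cell sits between the lenses. Its front cap edge runs from about (205,295) to (243,303), within about 2 px (3 mm) of where it should be, and the beam enters the window near its middle at (223,341). Handing in.

```bash
python3 -c "
from rig import env
print(env.close_job())"
```

```text
the job is handed in; nothing more can be done
None
```

The job is handed in: the square cell is held upright between the photometer lenses, gripped by its frosted faces, with the beam through the middle of its clear windows to within about 3 mm by camera; the tube, still on the rack, and the other things in view looked undisturbed.

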